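Hang an S-hook in a notch of the drying bar and hang the peg pail from it

TASK

Take the long S-hook from the wire basket and hang it on the drying rack's bar, feeling along the bar until the hook has dropped right down into one of the bar's notches, and let it hang there by itself. Then hang the pail of pegs by the middle of its bail from the hook's lower curl, so that it hangs level and free. Handle the bar gently, as it only sits in its saddles; keep the pail upright on the way, and leave the short hook and the sound boxes where they are.

Things in the scene. Friction and masses are not known exactly. Their poses are not given: they have to be found in the camera images.
- rack: Steel drying rack, fixed. Origin on the bench midway between its two posts; z up, y along the bar, -x its front, towards the robot. Posts 22 mm square at y = -160 and +160 mm on feet 140 mm long (x), 45 mm wide; a tie bar 12 mm high lies on the bench at x = +55 mm. A notched bar lies in saddles on the posts (saddle tops z = 324 mm): see bar_line.
- bar_line (a point): Middle of the bar's span, on its top edge, 323 mm up. Flat steel bar on edge, 440 mm long (y), 8 mm thick, 20 mm tall. Three square notches in its top, 12 mm wide, 7 mm deep, 80 mm apart, the middle one at the bar's middle; but the bar lies up to 40 mm off-centre endwise in its saddles, unmeasured, so where they are must be seen or felt. Any notch will do. It slips endwise at 40 N.
- hook: Long S-hook, loose, 8 mm steel wire, 180 mm tall, 48 mm wide, 160 g, in either place on the basket's front wire. Origin mid-shank; S in its x-z plane, z up. Curls: half circles, 20 mm radius to wire centre, centred at z = +66, -66 mm. Straight shank from (x, z) = (-20, 66) to (20, -66). Upper curl's free end at x = +20, down to z = +58; lower curl's at x = -20, up to z = -58, facing out.
- hook_crown (a point): Underside of the top of the hook's upper curl, (0, 0, +82) mm of the hook: it rests on the wire or bar. About 317 mm above the bench when down in a notch, 323 mm when only riding on the bar's edge. Axes as the hook's.
- hook_seat (a point): Upper side of the bottom of the hook's lower curl, (0, 0, -82) mm of the hook, where a bail comes to rest (its centre line then 4 mm higher). Axes as the hook's.
- hook_limb (a point): Wire centre of the free limb of the hook's lower curl, (-20, 0, -66) mm of the hook; the wire runs along z here. A good place to grip across y from the front, tool tilted 35 to 45 degrees, so that the gripper stays clear of the bar. Axes as the hook's.
- pail: Small tin pail, loose, open, with wooden pegs in it (part of it), 0.2 to 0.42 kg; diameter 92 mm at the foot, 114 mm at the rim, 60 mm high. Origin at the centre of its underside, z up, +x away from the robot. A fixed wire bail (8 mm, does not swing) stands over it in its y-z plane: uprights at y = -60 and +60 mm, sloping in above z = 85 mm. Centre of mass about on its axis, 45 mm up.
- pail_bail (a point): Middle of the bail's level top bar (centre line), 118 mm above the pail's underside. The bar is straight along y from -52 to +52 mm. Gripped about 30 mm to one side, tool tilted 45 degrees, it leaves the middle free for the hook. Axes as the pail's.
- basket: Wire basket, fixed, 130 mm deep (x), 240 mm wide (y), 210 mm high, holding tube blanks up to 130 mm high. Origin under its centre; open front at x = -65 mm. Two hooks hang on its front top wire (8 mm wire, top at z = 210 mm) at y = -55 and +55 mm; uprights at y = -120, 0, +120 mm. The long hook comes free when lifted 30 mm and drawn forward; its shank stops it higher up.
- short_hook: Short S-hook, loose, 89 mm tall, 7 mm wire, in the other place on the basket's wire. Not to be used. Origin at its middle.
- box_a: Skin-covered wooden sound box, loose, 76 mm diameter, 85 mm high, standing in front of the rack. Leave it. Origin at the centre of its underside.
- box_b: Skin-covered wooden sound box, loose, 68 mm diameter, 78 mm high, standing in front of the rack. Leave it. Origin at the centre of its underside.
Mind the look-alikes: they are no part of the job. What is shaped like the hook but blue or brown is not meant.

How it is judged:
On the way, in this order (a step that is already met when the one before it is completed fails the run):
1. the long hook hangs by itself, dropped down into a notch of the bar, let go by the robot (z of hook_crown in the frame of rack between 0.311 and 0.32 m and x of hook_crown in the frame of rack between -0.012 and 0.012 m and y of hook_crown in the frame of rack between -0.13 and 0.13 m and angle between hook's own z axis and vertical below 0.3 rad and contact force between the fingers and hook below 0.1 N and contact force between hook and rack above 0.5 N), for 0.3 s.
2. the pail hangs by its bail from the hook's lower curl, let go by the robot (x of pail_bail in the frame of hook_seat between -0.013 and 0.013 m and z of pail_bail in the frame of hook_seat between -0.003 and 0.012 m and angle between pail's own z axis and vertical below 0.16 rad and height (world z) of pail above 0.015 m and contact force between pail and hook above 1 N and contact force between the fingers and pail below 0.1 N and contact force between the fingers and hook below 0.1 N and z of hook_crown in the frame of rack between 0.311 and 0.32 m and x of hook_crown in the frame of rack between -0.012 and 0.012 m and y of hook_crown in the frame of rack between -0.13 and 0.13 m and angle between hook's own z axis and vertical below 0.3 rad), for 0.2 s.
At the end, for the whole second after the job is handed in: The long hook sits in a bar notch (crown under 4 mm above the notch floor, within 12 mm of the bar's mid-line, hook tilted under 0.3 rad); the pail hangs from its lower curl (bail within 13 mm of the seat), level to 0.16 rad, clear of the bench, still (under 0.1 m/s) and let go (all of step 2 and linear speed of each of pail, hook below 0.1 m/s and angular speed of pail below 1.2 rad/s); the robot touches nothing.
It fails at once if the hook is shoved against the rack with more than 20 N (contact force between hook and rack above 20 N).
It fails at once if the robot shoves the rack or its bar with more than 20 N (contact force between any of the fingers, the arm and rack above 20 N).
It fails at once if the pail is tipped by more than 40 degrees (angle between pail's own z axis and vertical above 0.7 rad).
It fails at once if the short hook or a sound box is shifted by more than 25 mm (distance of any of short_hook, box_a, box_b from where it was at the start of the episode above 0.025 m).
It also fails if it takes over 72 s, if anything falls off the work surface, if the arm or the gripper's body presses on something with over 40 N, if the wrist force passes 120 N, or if a joint passes its speed limit or range.

ROBOT

A 7-joint arm with a two-finger parallel gripper is mounted at the origin on the work surface. World frame = base frame: x ahead of the robot, y to its left, z up, the work surface at z = 0. Lengths are in m, angles in rad, forces in N, time in s.
With the tool pointing down it reaches from about 0.425 to 0.95 m from the base axis. Payload 4.7 kg.
Tool frame: the origin (TCP) lies on the centre line of the jaws, within the pads' length; the fingertips stand robot.nose_length ahead of it and the grasp point (between the pads) lies 8 mm behind it (robot.nose_length is the distance from the TCP to the fingertips, in m); z points along the fingers, y is the line along which they close (so a half turn about z gives the same grasp; the last joint's range is limited). The gripper opens to 85 mm and grips with 20 to 120 N. Pads are 22 mm wide; open, the fingers measure 114 mm over their backs; the gripper's body (76 mm by 85 mm) begins 54 mm behind the grasp point. The pads swing forward as they close: fully open they stand 13 mm farther back than shut.
Start: joints at [1.125, 0.469, -0.049, 1.532, 0.024, 1.141, -0.082], TCP at [0.273, -0.617, 0.242] pointing down, gripper open.
Joint ranges: [-2.59, 2.59], [-0.33, 1.99], [-1.39, 1.29], [0.1, 2.45], [-1.04, 4.18], [0.21, 1.99], [-2.66, 2.66]. Speed limits (rad/s): [2.57, 2.57, 3.14, 3.14, 3.14, 3.14, 3.14].

INTERFACE

Orientations are given as [roll, pitch, yaw] about the fixed x, y, z axes, in that order (R = Rz(yaw) Ry(pitch) Rx(roll)).
In Python, from plant import robot gives the robot as it stands. Calls block until the motion is done:
- robot.goto(position, orientation): joint-space move of the TCP to a pose.
- robot.move_straight(position, vel=0.15, attitude=None, contact_N=None): straight line of the TCP; attitude=None keeps the orientation; vel is the mean speed in m/s. With contact_N (N) it stops when the force on the tool has changed by that much, and returns True; else False.
- robot.move_joints(angles): joint-space move.
- robot.grip(opening, strength=None): opening from 0.0 (shut) to 1.0 (fully open); strength is the grip in N (None keeps the last); returns when the fingers have stopped.
- robot.sleep(seconds).
- robot.inverse_kinematics(position, orientation): joint angles nearest the present ones, or None.
- robot.sense(): the state.
- robot.grab_frame(name): name is "scene" or "top"; returns a dict with "image" (384x512x3 uint8, red, green, blue), "range_z" (384x512 float32, m along the optical axis (not along the pixel's ray), 0 where there is no reading), "fx", "fy", "cx", "cy" (pixels), "R" (3x3) and "t" (3): a world point X has camera coordinates R X + t. Camera axes: x right, y down, z forward; pixel columns grow to the right and rows downward; lengths in m; the calibration is good to about 2 mm. A picture is of the moment at which its call begins.
A pose or a line that the arm cannot do raises robot.IKError and nothing moves.
- robot.close_job(): hands the job in; it is judged then, once.
The state is a dict: "t": time; "joint_pos": joint angles; "joint_velocities": joint speeds; "effort": joint torques, N m; "tcp_pos": TCP position; "tcp_rot": TCP orientation; "wrist_force": force on the tool from outside, world axes, zero at the start; "torque": the same for the moment, N m; "opening": opening from 0.0 (shut) to 1.0 (fully open); "gripper_force": force on a finger pad.
Only numpy, scipy, OpenCV 4.12 (cv2) and the standard library are available. Lean on these libraries where they do the work, as an engineer would, in place of code of your own. Each camera call takes 0.05 s, during which the arm holds its last target. There are 200 camera calls.

## Working session

There is one attempt and no reset: what is moved stays moved. The work goes in short steps, each a Python script; the robot and the scene stay as the last script left them, time stands still between calls to the robot, and variables do not carry over. Pictures are saved under pics/ and viewed, at most 14 in all, crops included, and the job is handed in when it is done.

```bash
ls; mkdir -p pics
cat > h.py <<'E'
import numpy as np, cv2
from plant import robot
def snap(name,save=None):
    f=robot.grab_frame(name)
    if save: cv2.imwrite('pics/'+save,f['image'][:,:,::-1]); np.savez('pics/'+save[:-4]+'.npz',**f)
    return f
def cloud(f):
    z=f['range_z']; v,u=np.mgrid[:z.shape[0],:z.shape[1]]
    p=np.stack([(u-f['cx'])/f['fx']*z,(v-f['cy'])/f['fy']*z,z],-1)
    w=(p-f['t'])@f['R']   # R^T(p-t)
    w[z==0]=np.nan
    return w
def proj(f,X):
    c=np.asarray(X)@f['R'].T+f['t']; return np.stack([f['fx']*c[...,0]/c[...,2]+f['cx'],f['fy']*c[...,1]/c[...,2]+f['cy']],-1)
E
python3 - <<'E'
from h import *
for n in('scene','top'):
    f=snap(n,n+'0.png'); print(n,-f['R'].T@f['t'],f['R'],f['fx'])
a=cv2.imread('pics/scene0.png');b=cv2.imread('pics/top0.png')
cv2.imwrite('pics/scene0x.png',cv2.resize(a,(800,600)));cv2.imwrite('pics/top0x.png',cv2.resize(b,(800,600)))
s=robot.sense();print(s,robot.nose_length)
E
```

```text
pics
scene [1.06518695 0.45478719 1.11532978] [[-0.62417946  0.78122759 -0.00913577]
 [ 0.6179354   0.48649067 -0.61764283]
 [-0.47807516 -0.39116528 -0.78640566]] 470.2458400366763
top [0.27647487 0.0098243  1.31779758] [[-1.82564214e-03 -9.99998090e-01 -6.98546329e-04]
 [-9.75100187e-01  1.93509477e-03 -2.21756353e-01]
 [ 2.21757281e-01  2.76304914e-04 -9.75101857e-01]] 375.6335962862725
{'t': 0.1, 'joint_pos': array([ 1.12508222,  0.46938307, -0.04860069,  1.53356713,  0.02412982,
        1.14097373, -0.0823016 ]), 'joint_velocities': array([-2.83724634e-04, -8.90138021e-04,  8.66028188e-04, -3.13260854e-03,
       -8.52903023e-04,  9.83061323e-07, -6.50509164e-08]), 'effort': array([ 1.52013137e-03, -5.11516464e+01, -4.63402004e-02, -2.38390625e+01,
        1.08618141e-02,  4.37581402e-03, -6.86784475e-06]), 'tcp_pos': array([ 0.27308321, -0.61675276,  0.24135444]), 'tcp_rot': array([-3.13985005e+00,  8.35949158e-05,  4.16858997e-01]), 'wrist_force': array([-0.2712285 , -1.0572575 , -0.10842083]), 'torque': array([ 0.02081684, -0.00296747,  0.0392836 ]), 'gripper_force': 0.0, 'opening': 0.9990452389213755} 0.011
```

View pics/scene0x.png

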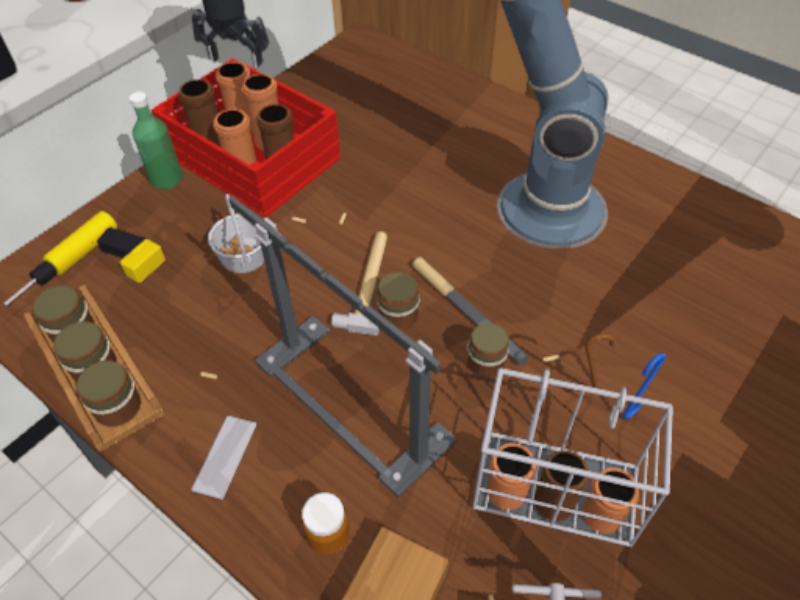

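View pics/top0x.png

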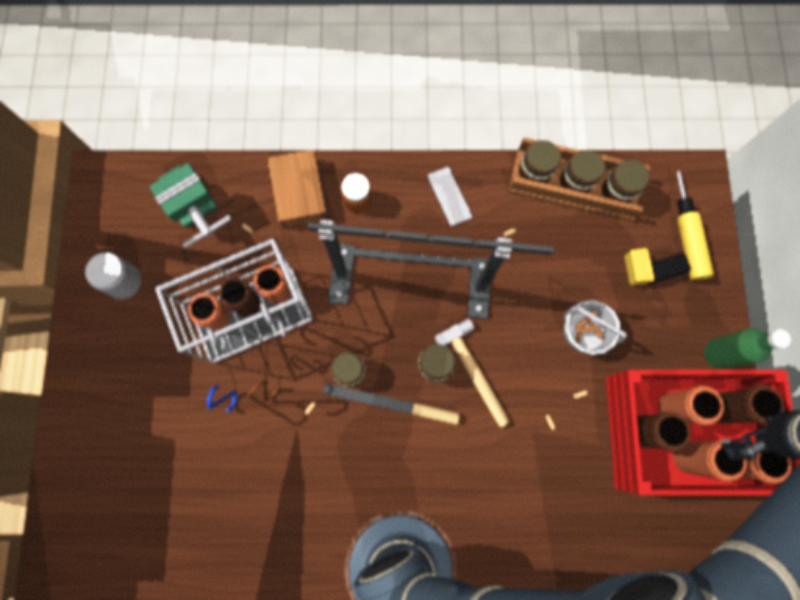

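The scene view shows the basket at lower right. The long hook is at about (545,390) and the short one at (620,405) in the enlarged picture. The rack is in the middle and the pail is at (238,243). In the top view the bar runs from (310,227) to (550,250), the pail is at (595,328) and the basket at (235,300).

```bash
python3 - <<'E'
from h import *
C={n:(cloud(np.load(f'pics/{n}0.npz')),np.load(f'pics/{n}0.npz')) for n in('scene','top')}
for n,(w,f) in C.items():
    img=f['image']; x,y,z=w[...,0],w[...,1],w[...,2]
    # bar
    m=(z>.30)&(z<.35)&(x>.5)&(x<.85)&(abs(y)<.45)
    p=w[m]; 
    vx,vy,x0,y0=cv2.fitLine(p[:,:2].astype(np.float32),cv2.DIST_HUBER,0,.01,.01).ravel()
    t=(p[:,:2]-[x0,y0])@[vx,vy]
    print(n,'bar',m.sum(),[vx,vy],[x0,y0],'ends',[x0+vx*t.min(),y0+vy*t.min()],[x0+vx*t.max(),y0+vy*t.max()],np.percentile(p[:,2],[5,50,95]))
    # saddles
    q=p[p[:,2]>.328]; print(' saddle pts',len(q), q[:,1].min() if len(q) else 0,q[:,1].max() if len(q) else 0)
    # tie bar
    # basket top
    m=(z>.195)&(z<.225)&(y>.18)&(y<.55)&(x>.3)&(x<.8)
    p=w[m][:,:2].astype(np.float32); r=cv2.minAreaRect(p); print(' basket',m.sum(),r,cv2.boxPoints(r).tolist())
    # pail rim
    m=(z>.05)&(z<.07)&(y<-.2)&(y>-.5)&(x>.4)&(x<.75); p=w[m][:,:2].astype(np.float32); 
    if m.sum()>5: print(' pail rim',m.sum(),cv2.minEnclosingCircle(p))
    m=(z>.105)&(z<.13)&(y<-.2)&(y>-.5)&(x>.4)&(x<.75); p=w[m]
    print(' bail',m.sum(),p[:,:].mean(0) if len(p) else 0, cv2.fitLine(p[:,:2].astype(np.float32),cv2.DIST_HUBER,0,.01,.01).ravel() if len(p)>3 else 0)
    for nm,c in(('a',.085),('b',.078)):
        m=(abs(z-c)<.004)&(x>.35)&(x<.55)&(y>-.15)&(y<.2); k=m.astype(np.uint8); nn,l,s,ce=cv2.connectedComponentsWithStats(k)
        for i in range(1,nn):
            if s[i,4]>40: print(' box',nm,s[i,4],cv2.minEnclosingCircle(w[l==i][:,:2].astype(np.float32)))
E
python3 - <<'E'
import cv2
a=cv2.imread('pics/scene0.png');b=cv2.imread('pics/top0.png')
import numpy as np
A=cv2.resize(a[220:360,290:440],(600,560),interpolation=cv2.INTER_CUBIC)
cv2.imwrite('pics/crop1.png',A)
B1=cv2.resize(b[135:175,190:370],(800,178),interpolation=cv2.INTER_CUBIC);B2=cv2.resize(a[120:240,140:290],(500,400),interpolation=cv2.INTER_CUBIC)
o=np.zeros((590,800,3),np.uint8);o[:178]=B1;o[185:585,:500]=B2;o[185:385,510:770]=cv2.resize(b[190:240,350:415],(260,200),interpolation=cv2.INTER_CUBIC);cv2.imwrite('pics/crop2.png',o)
E
```

```text
scene bar 1412 [np.float32(0.1067723), np.float32(0.9942835)] [np.float32(0.62276304), np.float32(-0.028510159)] ends [np.float64(0.5964044988661671), np.float64(-0.2739657618699135)] [np.float64(0.643695757312416), np.float64(0.16641920936435564)] [0.30245176 0.31912823 0.32372847]
 saddle pts 0 0 0
 basket 1377 ((0.5349088907241821, 0.333873450756073), (0.15401162207126617, 0.24818366765975952), 24.052419662475586) [[0.4140128791332245, 0.4158053398132324], [0.5151656866073608, 0.189170703291893], [0.6558048725128174, 0.2519415616989136], [0.5546520948410034, 0.4785761833190918]]
 pail rim 200 ((0.4701571464538574, -0.42933598160743713), 0.09569798409938812)
 bail 92 [ 0.48438156 -0.422998    0.11767122] [ 0.7632785   0.64606965  0.46932793 -0.43456632]
 box a 333 ((0.4262624680995941, -0.0788816511631012), 0.03642563149333)
 box b 76 ((0.430177241563797, -0.07490673661231995), 0.03644330054521561)
 box b 324 ((0.4114331305027008, 0.11206798255443573), 0.03231052681803703)
top bar 887 [np.float32(0.10613496), np.float32(0.99435174)] [np.float32(0.6173676), np.float32(-0.04931666)] ends [np.float64(0.5937088596686573), np.float64(-0.27096968640202407)] [np.float64(0.640437848035229), np.float64(0.16682245801714488)] [0.30400839 0.32096281 0.32565543]
 saddle pts 2 -0.17354188810425192 -0.14626681181918258
 basket 708 ((0.5350786447525024, 0.3326246738433838), (0.1569916009902954, 0.2475779950618744), 23.801420211791992) [[0.41330164670944214, 0.41420698165893555], [0.5132161974906921, 0.18768557906150818], [0.6568556427955627, 0.25104236602783203], [0.5569410920143127, 0.4775637686252594]]
 pail rim 212 ((0.4782350957393646, -0.42644765973091125), 0.08549882471561432)
 bail 101 [ 0.4985124  -0.41996671  0.12028073] [ 0.5399632   0.84168863  0.50785655 -0.41063643]
 box a 305 ((0.4282465875148773, -0.07914987951517105), 0.03455614298582077)
 box b 237 ((0.41242361068725586, 0.11231203377246857), 0.03160342946648598)
```

View pics/crop1.png

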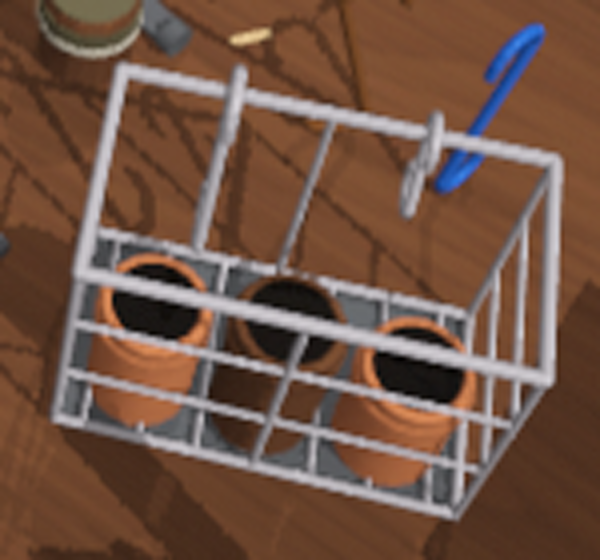

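View pics/crop2.png

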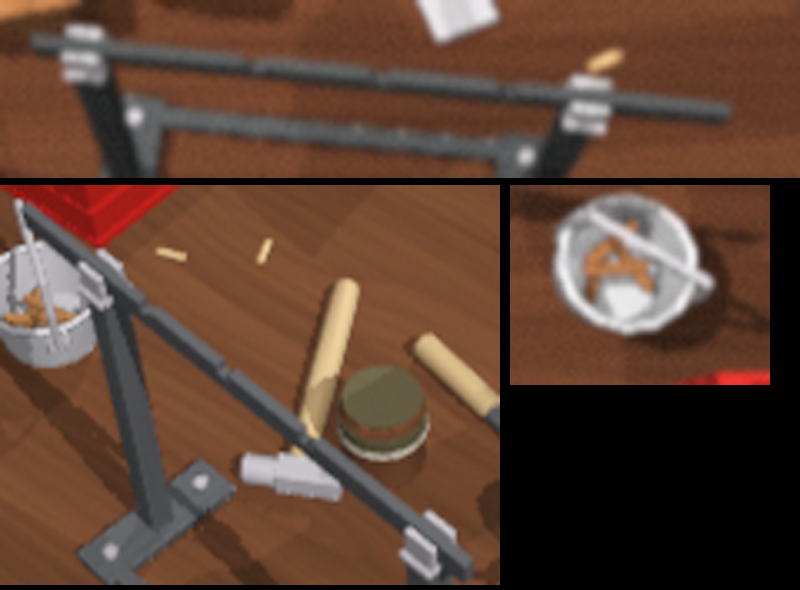

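The crops show the long hook on the basket's front wire at the rack-ward place, its shank running from (235,70) to (200,250) in crop 1. The short hook is at (425,160). The bar's three notches are at about (255,67), (378,78) and (507,92) in the top strip of crop 2.

Run:
```python
from h import *
C={n:(cloud(np.load(f'pics/{n}0.npz')),np.load(f'pics/{n}0.npz')) for n in('scene','top')}
def ray(f,u,v,z):
    o=-f['R'].T@f['t']; d=f['R'].T@np.array([(u-f['cx'])/f['fx'],(v-f['cy'])/f['fy'],1]); return o+d*(z-o[2])/d[2]
N={'top':[(190+a/4.444,135+b/4.444) for a,b in((255,67),(378,78),(507,92))],'scene':[(140+a/3.333,120+(b-185)/3.333) for a,b in((307,445),(222,375),(138,305))]}
for n,(w,f) in C.items():
    print(n,'notches',[ray(f,u,v,.32)[:2].round(4).tolist() for u,v in N[n]])
    x,y,z=w[...,0],w[...,1],w[...,2]
    # hook points: basket frame
    a=.417; c,s=np.cos(a),np.sin(a); dx,dy=x-.542,y-.3365
    bx=c*dx+s*dy; by=-s*dx+c*dy
    m=(abs(bx)<.1)&(abs(by)<.13)&(z>.2)&(z<.235)
    print(' wires front/back/left/right', np.nanmedian(bx[m&(abs(by+.09)<.02)&(bx<-.03)]),np.nanmedian(bx[m&(abs(by)<.03)&(bx<-.03)]),np.nanmedian(bx[m&(abs(by-.09)<.02)&(bx<-.03)]),np.nanmedian(bx[m&(abs(by)<.1)&(bx>.03)]),np.nanmedian(by[m&(abs(bx)<.05)&(by>.1)]),np.nanmedian(by[m&(abs(bx)<.05)&(by<-.1)]))
    for sg in(-1,1):
        m=(bx<-.073)&(bx>-.13)&(abs(by-sg*.055)<.035)&(z>.03)&(z<.24)
        k=w[m]; print(' hook',sg,m.sum()); 
        if m.sum():
            for lo,hi in((.03,.08),(.08,.13),(.13,.2),(.2,.24)):
                q=m&(z>=lo)&(z<hi)
                if q.sum(): print('   ',lo,q.sum(),np.median(bx[q]).round(4),np.median(by[q]).round(4),np.median(z[q]).round(4))
        q=(abs(by-sg*.055)<.03)&(bx>-.1)&(bx<-.03)&(z>.2145)&(z<.25); print('   crown',q.sum(),np.median(by[q]) if q.sum() else 0,np.median(bx[q]) if q.sum() else 0)
    m=(z>.105)&(z<.13)&(x>.41)&(x<.6)&(y>-.47)&(y<-.34); p=w[m]
    print(' bail',m.sum(),cv2.minAreaRect(p[:,:2].astype(np.float32)),p.mean(0),cv2.fitLine(p[:,:2].astype(np.float32),cv2.DIST_HUBER,0,.01,.01).ravel())
    m=(z>.053)&(z<.068)&(x>.41)&(x<.6)&(y>-.5)&(y<-.32); print(' rim',m.sum(),cv2.minEnclosingCircle(w[m][:,:2].astype(np.float32)))
from math import pi
a=.417
for nm,p,o in(('hook',(.487,.2517,.062),[pi,-.7,a]),('notchL',(.608,.027,.17),[pi,-.7,-.107]),('notchM',(.599,-.053,.17),[pi,-.7,-.107])):
    print(nm,robot.inverse_kinematics(p,o))
```

```text
scene notches [[0.6316, 0.0306], [0.6222, -0.0512], [0.6117, -0.1387]]
 wires front/back/left/right -0.06403477345168772 -0.06426451523104035 -0.06405111775840885 0.06559357220968808 0.11923948607481105 -0.11957793326891122
 hook -1 23
    0.03 9 -0.084 -0.0575 0.0553
    0.13 6 -0.0765 -0.0583 0.1729
    0.2 8 -0.0773 -0.0558 0.2105
   crown 18 -0.05478979759146113 -0.06642357824979739
 hook 1 21
    0.13 14 -0.0765 0.0535 0.1447
    0.2 7 -0.0761 0.0531 0.209
   crown 14 0.05483822552877393 -0.06329520490775925
 bail 70 ((0.5041257739067078, -0.41589391231536865), (0.11591343581676483, 0.007759320084005594), 58.48720169067383) [ 0.51051399 -0.40587366  0.11813783] [ 0.5139479   0.8578214   0.51051396 -0.40587366]
 rim 150 ((0.5082600116729736, -0.41695553064346313), 0.06196306645870209)
top notches [[0.6233, 0.0242], [0.6158, -0.053], [0.6065, -0.1337]]
 wires front/back/left/right -0.06434588902857705 -0.06513530675677162 -0.06472953500568294 0.06517144989270623 0.11845243463669525 -0.1207036619883797
 hook -1 28
    0.03 9 -0.0825 -0.0572 0.0672
    0.13 5 -0.081 -0.0586 0.1925
    0.2 14 -0.0798 -0.0563 0.2105
   crown 16 -0.05615281622788519 -0.06614219608184696
 hook 1 17
    0.13 8 -0.0781 0.0528 0.1497
    0.2 9 -0.0773 0.0536 0.2103
   crown 9 0.05405950121724842 -0.06501452488885812
 bail 96 ((0.5042216181755066, -0.4179438054561615), (0.11356596648693085, 0.009351144544780254), 58.383853912353516) [ 0.50360892 -0.41761932  0.12026553] [ 0.5292186   0.8484855   0.50360894 -0.41761932]
 rim 187 ((0.5029118061065674, -0.41711851954460144), 0.06270139664411545)
hook [-0.10980766  0.51366964 -0.61047618  2.41355026  2.40279544  0.56828646
  2.2330261 ]
notchL None
notchM None
```

```bash
cat >> h.py <<'E'
from scipy.spatial.transform import Rotation as Ro
from math import pi
def ori(tilt,yaw,tw=0):
    "tool z points (sin tilt,0,-cos tilt) in frame yawed by yaw; tw=twist about tool z"
    return (Ro.from_euler('xyz',[pi,-tilt,yaw])*Ro.from_euler('z',tw)).as_euler('xyz')
def rot(a): c,s=np.cos(a),np.sin(a); return np.array([[c,-s,0],[s,c,0],[0,0,1.]])
BA=.417; RA=-.1066; PA=-.55
BO=np.array([.542,.3365,0]); BN=np.array([.6270,.0265,0])  # basket origin, left notch on bar line
def approach(tilt,yaw): return rot(yaw)@[np.sin(tilt),0,-np.cos(tilt)]
E
python3 - <<'E'
from h import *
def show(nm,p,yaw,tws):
  for tw in tws:
    for t in(.61,.7,.78):
      q=robot.inverse_kinematics(p,ori(t,yaw,tw)); print(nm,round(tw,1),t,None if q is None else q.round(2))
hk=BO+rot(BA)@[-.085,-.055,.062]; print(hk)
show('hook',hk,BA,(0,pi)); show('hookfree',hk+rot(BA)@[-.06,0,.035],BA,(0,pi))
P=BN+rot(RA)@[-.02,0,0]
show('notch',P+[0,0,.169],RA,(0,pi)); show('notchhi',P+[-.06,0,.22],RA,(0,pi))
M=BN+rot(RA)@[0,-.03,.157]; show('pailhang',M,RA,(pi/2,-pi/2))
G=np.array([.5042,-.417,.118])+rot(PA)@[0,-.03,0]
show('pailgrasp',G,PA,(pi/2,-pi/2))
E
```

```text
[0.48655988 0.25178641 0.062     ]
hook 0 0.61 [-0.26  0.45 -0.42  2.37  2.32  0.38  2.28]
hook 0 0.7 [-0.11  0.51 -0.61  2.41  2.4   0.57  2.23]
hook 0 0.78 None
hook 3.1 0.61 [ 0.31  0.76 -1.18  2.35  1.96  0.8  -0.3 ]
hook 3.1 0.7 [ 0.3   0.8  -1.18  2.4   2.13  0.89 -0.44]
hook 3.1 0.78 None
hookfree 0 0.61 None
hookfree 0 0.7 None
hookfree 0 0.78 None
hookfree 3.1 0.61 None
hookfree 3.1 0.7 None
hookfree 3.1 0.78 None
notch 0 0.61 None
notch 0 0.7 None
notch 0 0.78 [-0.35  0.27  0.14  2.3   2.3   0.27  2.13]
notch 3.1 0.61 [ 0.53  0.39 -0.87  2.16  1.4   0.48  0.03]
notch 3.1 0.7 [ 0.16  0.3  -0.44  2.23  1.71  0.33 -0.35]
notch 3.1 0.78 [ 0.14  0.3  -0.43  2.28  2.04  0.4  -0.68]
notchhi 0 0.61 [-0.96  0.08  0.78  2.3   0.52  0.23 -2.35]
notchhi 0 0.7 None
notchhi 0 0.78 [-0.58  0.07  0.33  2.39  1.81  0.24  2.62]
notchhi 3.1 0.61 [ 0.82  0.25 -1.17  2.22  1.15  0.48  0.24]
notchhi 3.1 0.7 [ 0.39  0.13 -0.68  2.29  1.35  0.32 -0.02]
notchhi 3.1 0.78 [ 0.81  0.25 -1.18  2.33  1.71  0.49 -0.32]
pailhang 1.6 0.61 [ 0.68  0.49 -0.99  2.13  1.49  0.54  1.62]
pailhang 1.6 0.7 [ 0.67  0.49 -0.99  2.19  1.76  0.55  1.36]
pailhang 1.6 0.78 [ 0.78  0.61 -1.17  2.23  1.94  0.73  1.25]
pailhang -1.6 0.61 [ 0.08  0.32 -0.24  2.16  1.25  0.22 -1.41]
pailhang -1.6 0.7 [ 0.67  0.49 -0.99  2.19  1.76  0.55 -1.78]
pailhang -1.6 0.78 [ 0.78  0.61 -1.17  2.23  1.94  0.73 -1.89]
pailgrasp 1.6 0.61 [ 1.35  0.56 -0.81  2.08  1.51  0.28  1.92]
pailgrasp 1.6 0.7 [ 1.59  0.77 -1.17  2.12  1.87  0.53  1.72]
pailgrasp 1.6 0.78 [ 1.61  0.78 -1.17  2.17  2.11  0.55  1.52]
pailgrasp -1.6 0.61 [ 1.35  0.56 -0.81  2.08  1.51  0.28 -1.22]
pailgrasp -1.6 0.7 [ 1.59  0.77 -1.17  2.12  1.87  0.53 -1.42]
pailgrasp -1.6 0.78 [ 1.61  0.78 -1.17  2.17  2.11  0.55 -1.63]
```

Run:
```python
from h import *
hk=BO+rot(BA)@[-.085,-.055,.062]
for tw in(0,pi):
  for t in(.35,.45,.52,.58,.65):
    for yo in(-.5,-.25,0,.25,.5):
      r=''
      for d in([0,0,0],[-.03,0,0],[0,0,.031],[-.04,0,.031],[-.04,-.03,.031],[-.045,-.03,.15]):
        q=robot.inverse_kinematics(hk+rot(BA)@d,ori(t,BA+yo,tw)); r+='.' if q is None else '1'
      n=robot.inverse_kinematics(BN+rot(RA)@[-.02,0,.169],ori(t,RA+yo,tw)); nh=robot.inverse_kinematics(BN+rot(RA)@[-.08,0,.22],ori(t,RA+yo,tw))
      print(round(tw,1),t,yo,r,n is not None,nh is not None, end=' | ')
    print()
```

```text
0 0.35 -0.5 111111 True True | 0 0.35 -0.25 111111 True True | 0 0.35 0 111111 True True | 0 0.35 0.25 111111 True True | 0 0.35 0.5 111111 True True | 
0 0.45 -0.5 .11111 True True | 0 0.45 -0.25 .....1 True True | 0 0.45 0 .....1 True True | 0 0.45 0.25 ..1.11 True True | 0 0.45 0.5 111111 True True | 
0 0.52 -0.5 11111. True True | 0 0.52 -0.25 11..11 True True | 0 0.52 0 11...1 True True | 0 0.52 0.25 11...1 True True | 0 0.52 0.5 111111 True True | 
0 0.58 -0.5 11111. True True | 0 0.58 -0.25 11111. True True | 0 0.58 0 111111 False True | 0 0.58 0.25 111111 True True | 0 0.58 0.5 111.11 True True | 
0 0.65 -0.5 11111. True False | 0 0.65 -0.25 111... False True | 0 0.65 0 1.1... False False | 0 0.65 0.25 1.1... False True | 0 0.65 0.5 111111 True True | 
3.1 0.35 -0.5 111111 True True | 3.1 0.35 -0.25 111111 True True | 3.1 0.35 0 111111 True True | 3.1 0.35 0.25 111111 True True | 3.1 0.35 0.5 111111 True True | 
3.1 0.45 -0.5 111111 True True | 3.1 0.45 -0.25 111111 True True | 3.1 0.45 0 111111 True True | 3.1 0.45 0.25 111111 True True | 3.1 0.45 0.5 111111 True True | 
3.1 0.52 -0.5 111111 True True | 3.1 0.52 -0.25 111111 True True | 3.1 0.52 0 111111 True True | 3.1 0.52 0.25 111111 True True | 3.1 0.52 0.5 111111 True True | 
3.1 0.58 -0.5 111111 True True | 3.1 0.58 -0.25 111111 True True | 3.1 0.58 0 111111 True True | 3.1 0.58 0.25 111111 True True | 3.1 0.58 0.5 111111 True True | 
3.1 0.65 -0.5 111111 True True | 3.1 0.65 -0.25 111..1 True True | 3.1 0.65 0 1.1... True True | 3.1 0.65 0.25 1.1... True True | 3.1 0.65 0.5 11111. True True |
```

```bash
cat > s1.py <<'E'
from h import *
T=.58; o=ori(T,BA,pi); ap=approach(T,BA)
hk=BO+rot(BA)@[-.085,-.0555,.063]+.008*ap
robot.grip(.5,60)
robot.goto([.43,.05,.33],ori(.45,.15,pi)); print(robot.sense()['t'],robot.sense()['joint_pos'].round(2))
robot.goto(hk-.07*ap,o); print(robot.sense()['t'],robot.sense()['joint_pos'].round(2))
snap('scene','s1.png');snap('top','t1.png')
robot.move_straight(hk,vel=.1,contact_N=5)
s=robot.sense(); print(s['t'],s['tcp_pos']-hk,s['wrist_force'])
snap('scene','s2.png');snap('top','t2.png')
a=cv2.imread('pics/s2.png')[200:360,270:440];b=cv2.imread('pics/t2.png')[140:300,90:260]
cv2.imwrite('pics/v2.png',np.hstack([cv2.resize(a,(400,400),interpolation=2),cv2.resize(b,(400,400),interpolation=2)]))
E
python3 s1.py
```

```text
3.0417 [ 0.48 -0.24 -0.57  2.18 -0.22  0.72  1.75]
4.7417 [ 0.35  0.5  -1.17  2.37  1.72  0.58 -0.2 ]
5.6917 [-1.76245278e-04  7.08063991e-05  3.40913031e-04] [-0.99625315 -0.34627337  0.70340576]
```

View pics/v2.png

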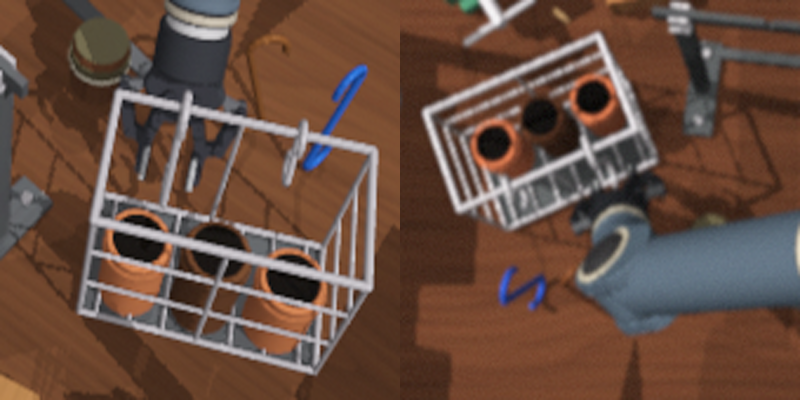

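The fingers straddle the hook's lower part, with the fingertips at about (143,165) and (192,180). Next: grip, lift 30 mm, draw it out.

```bash
cat > s2.py <<'E'
from h import *
def st(m): s=robot.sense(); print(m,round(s['t'],2),s['tcp_pos'].round(4),s['wrist_force'].round(2),round(s['opening'],3),s['gripper_force'])
robot.grip(0,60); st('grip')
p=robot.sense()['tcp_pos']
q=p+[0,0,.03]
print(robot.move_straight(q,vel=.08,contact_N=8)); st('lift')
d=q+rot(BA)@[-.042,-.01,0]
print(robot.move_straight(d,vel=.1,contact_N=8)); st('draw')
snap('scene','s3.png');snap('top','t3.png')
a=cv2.imread('pics/s3.png')[200:360,270:440];b=cv2.imread('pics/t3.png')[140:300,90:260]
cv2.imwrite('pics/v3.png',np.hstack([cv2.resize(a,(400,400),interpolation=2),cv2.resize(b,(400,400),interpolation=2)]))
E
python3 s2.py
```

```text
grip 6.22 [0.4911 0.2532 0.0567] [-0.22 -0.2   1.72] 0.069 58.59730325639248
False
lift 6.75 [0.4909 0.2527 0.0863] [ 0.55 -0.15 -1.65] 0.067 58.490553349256516
False
draw 7.33 [0.4572 0.2271 0.0868] [ 0.12  0.15 -0.71] 0.073 58.48823793232441
```

View pics/v3.png

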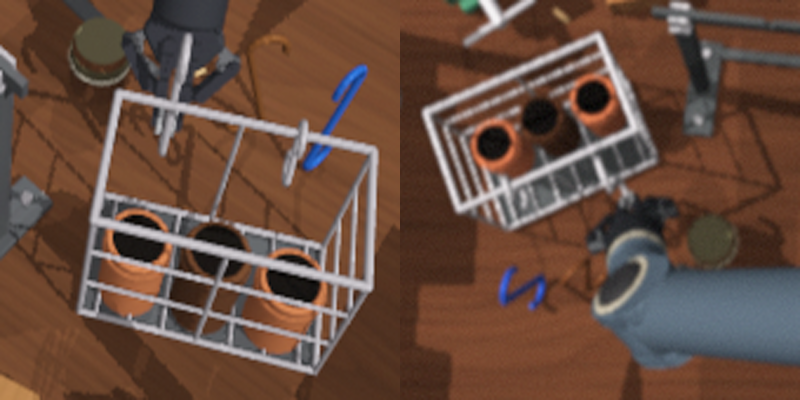

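The hook is held, its crown at about (180,45) in the scene crop and in front of the wire. Next I raise it and check its upright pose from the depth images.

```bash
cat > hookpose.py <<'E'
from h import *
def hookpts(f,tcp,yaw,T=.58):
    "cloud points near expected hook in hook frame (given nominal limb point from tcp)"
    limb=tcp-.008*approach(T,yaw); org=limb-rot(yaw)@[-.02,0,-.066]
    w=cloud(f); h=(w-org)@rot(yaw)
    m=(abs(h[...,0])<.05)&(abs(h[...,1])<.03)&(h[...,2]>-.03)&(h[...,2]<.12)
    return h[m]
def report(tcp,yaw,names=('scene','top')):
    for n in names:
        h=hookpts(robot.grab_frame(n),tcp,yaw); print(n,len(h))
        for lo,hi in((-.03,.0),(0,.03),(.03,.06),(.06,.08),(.08,.12)):
            k=h[(h[:,2]>=lo)&(h[:,2]<hi)]
            if len(k): print('  ',lo,len(k),np.median(k,0).round(4),'x',k[:,0].min().round(3),k[:,0].max().round(3),'zmax',k[:,2].max().round(4))
E
cat > s3.py <<'E'
from hookpose import *
s=robot.sense(); p=s['tcp_pos']
report(p,BA)
print(robot.move_straight(p+[0,0,.17],vel=.2,contact_N=10))
s=robot.sense(); print(s['t'],s['tcp_pos'],s['joint_pos'].round(2)); report(s['tcp_pos'],BA)
E
python3 s3.py
```

```text
scene 429
   -0.03 167 [-0.0367 -0.0031 -0.0119] x -0.05 0.013 zmax -0.0
   0 75 [-0.0446 -0.0019  0.0096] x -0.05 0.005 zmax 0.027
   0.03 116 [ 0.041  -0.002   0.0475] x -0.05 0.045 zmax 0.0595
   0.06 32 [0.0197 0.0005 0.0727] x -0.018 0.024 zmax 0.0799
   0.08 39 [0.0023 0.001  0.0846] x -0.016 0.016 zmax 0.0882
top 140
   -0.03 32 [-0.032  -0.0025 -0.0121] x -0.041 0.01 zmax -0.0011
   0 7 [-0.0436 -0.0185  0.0032] x -0.05 0.002 zmax 0.0125
   0.03 57 [ 0.0407 -0.0018  0.0496] x -0.05 0.046 zmax 0.0545
   0.06 12 [-0.0172 -0.0017  0.0746] x -0.022 0.022 zmax 0.0788
   0.08 32 [ 0.0007 -0.0001  0.0851] x -0.016 0.018 zmax 0.0897
False
10.0417 [0.45734767 0.2274942  0.25675807] [ 0.79  0.05 -1.38  2.22  0.39  0.36  1.09]
scene 481
   -0.03 249 [-0.0351 -0.0024 -0.0122] x -0.05 0.012 zmax -0.0001
   0 111 [-0.0438 -0.0016  0.0092] x -0.05 0.004 zmax 0.0279
   0.03 30 [-0.0134 -0.0023  0.0461] x -0.05 0.023 zmax 0.0599
   0.06 41 [0.0197 0.0008 0.0719] x -0.018 0.025 zmax 0.0796
   0.08 50 [0.0061 0.0006 0.0846] x -0.012 0.017 zmax 0.0898
top 115
   -0.03 37 [-0.0326 -0.0076 -0.0147] x -0.047 0.014 zmax -0.0022
   0 7 [-0.0045 -0.0044  0.0109] x -0.05 0.004 zmax 0.0296
   0.03 9 [-0.0144 -0.0034  0.0486] x -0.05 -0.008 zmax 0.0556
   0.06 22 [-0.0164 -0.0017  0.0747] x -0.021 0.022 zmax 0.0797
   0.08 40 [-0.0008 -0.0005  0.0858] x -0.017 0.018 zmax 0.0921
```

```bash
cat >> h.py <<'E'
T=.58
def tcp_for(crown_xyz_rack,yaw=RA):
    "TCP putting hook_crown at BN + rack-frame offset (x,y) and world z"
    x,y,z=crown_xyz_rack
    return BN+rot(yaw)@[x-.02,y,0]+[0,0,z-.082-.066]+.008*approach(T,yaw)
def st(m):
    s=robot.sense(); print(m,round(s['t'],2),s['tcp_pos'].round(4),s['wrist_force'].round(2),round(s['opening'],3),s['joint_pos'].round(2)); return s
E
cat > s4.py <<'E'
from hookpose import *
o=ori(T,RA,pi)
pre=tcp_for([-.08,0,.375])
robot.goto(pre,o); s=st('pre'); report(s['tcp_pos'],RA)
robot.sleep(.1)
print(robot.move_straight(tcp_for([0,0,.375]),vel=.12,contact_N=4)); s=st('over')
if np.linalg.norm(s['tcp_pos']-tcp_for([0,0,.375]))<.004:
    snap('scene','s4.png');snap('top','t4.png')
    a=cv2.imread('pics/s4.png')[100:260,150:320];b=cv2.imread('pics/t4.png')[100:260,200:370]
    cv2.imwrite('pics/v4.png',np.hstack([cv2.resize(a,(400,400),interpolation=2),cv2.resize(b,(400,400),interpolation=2)]))
E
python3 s4.py
```

```text
pre 10.97 [0.5319 0.0381 0.2204] [ 1.1   0.17 -1.86] 0.068 [ 0.68  0.17 -1.    2.23  0.95  0.43  0.39]
scene 503
   -0.03 244 [-0.0371  0.003  -0.0122] x -0.049 0.011 zmax -0.0004
   0 107 [-0.0436  0.0026  0.0101] x -0.05 0.005 zmax 0.0295
   0.03 48 [-0.0123  0.0021  0.0452] x -0.05 0.02 zmax 0.0592
   0.06 51 [0.0171 0.0039 0.0705] x -0.021 0.025 zmax 0.0797
   0.08 53 [0.0033 0.0027 0.0839] x -0.015 0.018 zmax 0.0881
top 92
   -0.03 32 [-0.0317 -0.0017 -0.0136] x -0.037 0.009 zmax -0.0034
   0 5 [-0.0396 -0.0152  0.0081] x -0.045 0.001 zmax 0.0148
   0.03 2 [-0.0302 -0.0042  0.0506] x -0.049 -0.011 zmax 0.0513
   0.06 17 [-0.0171  0.0016  0.0736] x -0.021 0.023 zmax 0.0793
   0.08 36 [0.0004 0.0018 0.0859] x -0.017 0.019 zmax 0.0899
False
over 11.99 [0.6108 0.0282 0.2199] [-1.52  0.13 -2.26] 0.067 [ 0.6   0.32 -0.94  2.08  1.04  0.52  0.38]
```

```bash
ls pics | grep v4
```

```text
v4.png
```

View pics/v4.png

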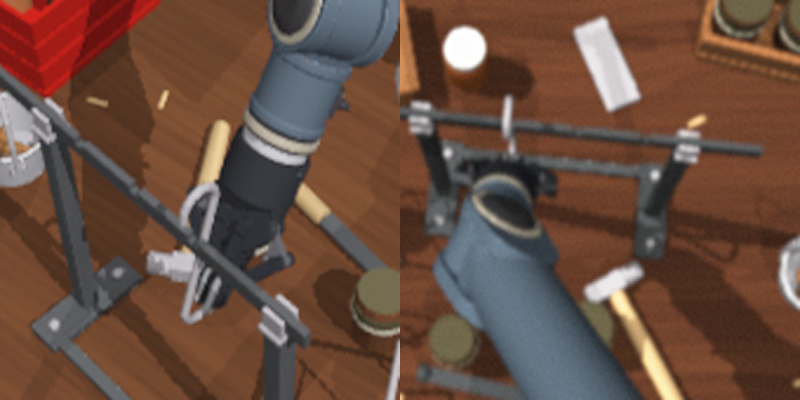

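The hook straddles the bar, its crown at (205,190) in the scene crop and at (510,105) in the top crop. Next I feel for the notch.

```bash
cat > s5.py <<'E'
from h import *
first=True
for dy in(-.002,.001,-.005,.004,-.008,.007,-.011,.010):
    robot.move_straight(tcp_for([0,dy,.345 if first else .331]),vel=.1 if first else .04); first=False
    robot.sleep(.1)
    hit=robot.move_straight(tcp_for([0,dy,.3135]),vel=.025,contact_N=3)
    s=robot.sense(); zc=s['tcp_pos'][2]-tcp_for([0,0,0])[2]
    print(dy,hit,'crown z',zc.round(4),s['wrist_force'].round(2),round(s['t'],2))
    if zc<.3195: break
E
python3 s5.py
```

```text
-0.002 True crown z 0.3195 [-0.01 -0.52  3.08] 13.58
0.001 True crown z 0.3193 [0.52 0.03 3.39] 14.67
```

```bash
cat > s6.py <<'E'
from h import *
for dy in(.012,.007,.004,-.005,-.009):
    robot.move_straight(tcp_for([0,dy,.331]),vel=.05); robot.sleep(.1)
    hit=robot.move_straight(tcp_for([0,dy,.3125]),vel=.025,contact_N=3)
    s=robot.sense(); zc=s['tcp_pos'][2]-tcp_for([0,0,0])[2]
    print(dy,hit,'crown z',zc.round(4),s['wrist_force'].round(2),round(s['t'],2))
    if zc<.3165: break
E
python3 s6.py
```

```text
0.012 True crown z 0.3262 [0.44 0.56 3.25] 15.63
0.007 True crown z 0.3261 [-0.09  0.44  2.7 ] 16.4
0.004 True crown z 0.3257 [-0.09  0.22  2.5 ] 17.16
-0.005 True crown z 0.319 [0.79 0.21 3.18] 18.14
-0.009 True crown z 0.3254 [ 0.99 -0.06  3.54] 19.05
```

```bash
cat > s7.py <<'E'
from h import *
dy=-.002
robot.move_straight(tcp_for([0,dy,.334]),vel=.06); robot.sleep(.1)
hit=robot.move_straight(tcp_for([0,dy,.3135]),vel=.025,contact_N=2.5)
s=st('down'); print(hit,s['tcp_pos'][2]-tcp_for([0,0,0])[2])
robot.grip(.4); robot.sleep(.3); st('open')
p=robot.sense()['tcp_pos']
robot.move_straight(p-.10*approach(T,RA),vel=.12); st('back'); robot.sleep(.2)
for n in('scene','top'):
    f=snap(n,n[0]+'7.png'); w=cloud(f); h=(w-BN-rot(RA)@[0,dy,0])@rot(RA)
    m=(abs(h[...,0])<.05)&(abs(h[...,1])<.03)&(h[...,2]>.12)&(h[...,2]<.35); k=h[m]
    for lo,hi in((.12,.15),(.15,.2),(.2,.25),(.25,.3),(.31,.35)):
        q=k[(k[:,2]>=lo)&(k[:,2]<hi)]
        if len(q): print(n,lo,len(q),np.median(q,0).round(4),q[:,0].min().round(3),q[:,0].max().round(3),q[:,2].max().round(4))
a=cv2.imread('pics/s7.png')[100:260,150:320];b=cv2.imread('pics/t7.png')[100:260,200:370]
cv2.imwrite('pics/v7.png',np.hstack([cv2.resize(a,(400,400),interpolation=2),cv2.resize(b,(400,400),interpolation=2)]))
E
python3 s7.py
```

```text
down 20.11 [0.6115 0.0262 0.1641] [0.3  0.01 2.51] 0.066 [ 0.49  0.4  -0.81  2.13  1.27  0.47  0.15]
True 0.3187430623929327
open 20.79 [0.6104 0.0257 0.1633] [-0.16  0.94 -0.11] 0.397 [ 0.49  0.4  -0.81  2.13  1.27  0.47  0.15]
back 21.77 [0.5558 0.0312 0.2465] [ 0.25 -0.83 -0.52] 0.401 [ 0.74  0.18 -1.04  2.15  0.81  0.49  0.55]
scene 0.12 3 [0.0093 0.0074 0.1493] 0.004 0.015 0.1493
scene 0.15 103 [0.0208 0.0063 0.1674] -0.012 0.036 0.1986
scene 0.2 67 [0.0101 0.0057 0.227 ] -0.003 0.022 0.2497
scene 0.25 45 [-0.007   0.0049  0.2661] -0.024 0.02 0.2999
scene 0.31 190 [0.001  0.0041 0.3204] -0.025 0.017 0.3262
top 0.15 24 [0.0135 0.0039 0.156 ] -0.01 0.037 0.1764
top 0.2 2 [0.0205 0.0016 0.2093] 0.017 0.024 0.2151
top 0.31 115 [-0.002   0.0017  0.3216] -0.022 0.016 0.3278
```

View pics/v7.png

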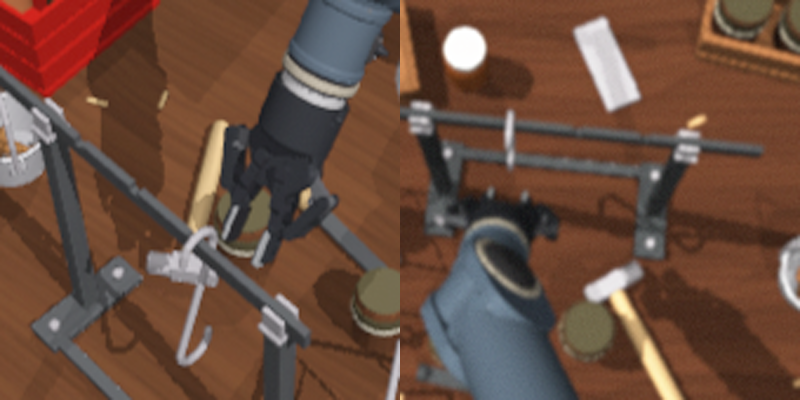

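The hook hangs alone in the left notch, its crown at (200,235) and lower curl at (195,345) in the scene crop. Next, the pail.

```bash
cat >> h.py <<'E'
TP=.76
PB=np.array([.5042,-.417,.118])
E
cat > s8.py <<'E'
from h import *
o=ori(TP,PA,pi/2); ap=approach(TP,PA)
G=PB+rot(PA)@[0,-.031,0]+.008*ap
robot.move_straight(robot.sense()['tcp_pos']+[-.07,-.03,.06],vel=.2); st('up')
print([robot.inverse_kinematics(q,oo) is not None for q,oo in((G-.07*ap,o),(G,o),([.47,-.2,.32],ori(.6,-.3,pi/2)))])
robot.grip(.5,100)
for q in([.48,-.2,.32],[.5,-.2,.34],[.5,-.25,.3]):
    try: robot.goto(q,ori(.6,-.3,pi/2)); break
    except robot.IKError: print('no',q)
st('via')
robot.goto(G-.07*ap,o); st('pre')
w=cloud(snap('scene','s8.png')); snap('top','t8.png')
h=(w-PB)@rot(PA); m=(abs(h[...,0])<.04)&(abs(h[...,1])<.07)&(abs(h[...,2])<.012); k=h[m]; print('bail',len(k),np.median(k,0),k.min(0),k.max(0))
h=(w-BN-rot(RA)@[0,-.002,0])@rot(RA)
for lo,hi in((.14,.165),(.165,.185),(.2,.25),(.25,.3),(.31,.35)):
    q=h[(abs(h[...,0])<.05)&(abs(h[...,1])<.03)&(h[...,2]>=lo)&(h[...,2]<hi)]
    if len(q): print('hook',lo,len(q),np.median(q,0).round(4),q[:,0].min().round(3),q[:,0].max().round(3),q[:,2].min().round(4),q[:,2].max().round(4))
a=cv2.imread('pics/s8.png')[60:220,90:260];b=cv2.imread('pics/t8.png')[140:300,320:490]
cv2.imwrite('pics/v8.png',np.hstack([cv2.resize(a,(400,400),interpolation=2),cv2.resize(b,(400,400),interpolation=2)]))
E
python3 s8.py
```

```text
up 23.33 [0.4859 0.002  0.3062] [-0.09  0.16  1.01] 0.402 [ 0.95 -0.17 -0.97  2.19 -0.11  0.49  1.49]
[True, True, True]
via 25.45 [ 0.4801 -0.1999  0.3202] [ 0.6  -0.24 -0.1 ] 0.502 [-0.81 -0.32  0.94  2.21  0.61  0.59  2.6 ]
pre 27.88 [ 0.452  -0.4207  0.1631] [-0.1  -0.18 -0.74] 0.498 [ 1.54  0.47 -0.96  2.22  2.16  0.26  1.29]
bail 72 [-0.00014273  0.01880057  0.00140553] [-0.00453933 -0.05706308 -0.01131362] [0.0033739  0.05961174 0.00989906]
hook 0.14 51 [0.0047 0.0042 0.1553] -0.013 0.028 0.1481 0.1645
hook 0.165 35 [0.0268 0.0041 0.1729] -0.015 0.033 0.1656 0.185
hook 0.2 65 [0.0086 0.0044 0.224 ] -0.004 0.022 0.2003 0.2486
hook 0.25 45 [-0.0079  0.0044  0.2663] -0.026 0.02 0.2508 0.2999
hook 0.31 187 [0.001  0.0038 0.3207] -0.024 0.017 0.3106 0.3251
```

View pics/v8.png

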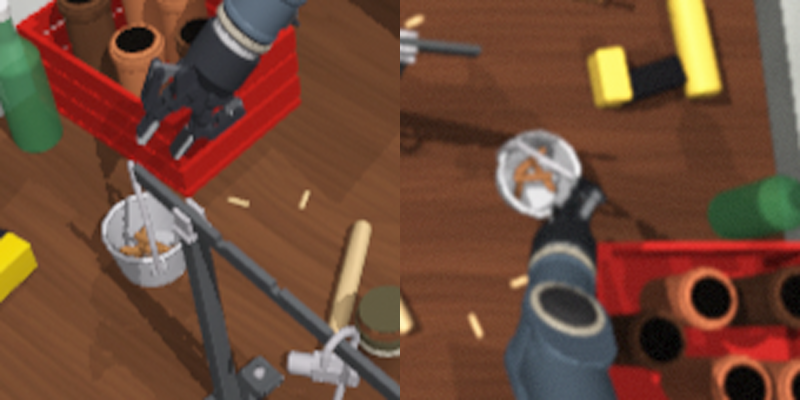

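The open gripper is poised before the bail. The pail rim is at (145,240) in the scene crop and the pegs lie low in it.

```bash
cat > s9.py <<'E'
from h import *
o=ori(TP,PA,pi/2); ap=approach(TP,PA)
G=PB+rot(PA)@[0,-.031,0]+.008*ap
print(robot.move_straight(G,vel=.12,contact_N=6)); st('in')
robot.grip(0,110); st('grip')
p=robot.sense()['tcp_pos']
print(robot.move_straight(p+[0,0,.05],vel=.1)); st('lift'); robot.sleep(.2)
w=cloud(snap('scene','s9.png')); w2=cloud(snap('top','t9.png'))
for n,ww in(('s',w),('t',w2)):
    h=(ww-PB-[0,0,.05])@rot(PA); m=(abs(h[...,0])<.04)&(abs(h[...,1])<.05)&(abs(h[...,2])<.02)&(h[...,1]>0); k=h[m]
    if len(k)>5: print(n,'bail',len(k),np.median(k,0).round(4),'slope z,x per y',np.polyfit(k[:,1],k[:,2],1).round(3),np.polyfit(k[:,1],k[:,0],1).round(3))
    m=(abs(h[...,0])<.07)&(abs(h[...,1])<.07)&(abs(h[...,2]+.058)<.008); k=h[m]; print('  rim',len(k),np.c_[k[:,:2],np.ones(len(k))][:0], np.linalg.lstsq(np.c_[k[:,:2],np.ones(len(k))],k[:,2],rcond=None)[0].round(3))
for q in([.5,-.25,.36],[.48,-.2,.34],[.52,-.2,.36]):
  print([robot.inverse_kinematics(q,ori(TP,y,pi/2)) is not None for y in(-.1,-.3,-.5)])
P0=BN+rot(RA)@[-.1,-.033,0]+[0,0,.25]; print(robot.inverse_kinematics(P0,ori(TP,RA,pi/2)))
E
python3 s9.py
```

```text
False
in 28.72 [ 0.4928 -0.4459  0.1123] [-0.01 -0.21  0.31] 0.495 [ 1.45  0.65 -0.93  2.15  2.22  0.39  1.3 ]
grip 29.17 [ 0.4925 -0.4468  0.1129] [-4.1  1.2  5.1] 0.049 [ 1.45  0.65 -0.93  2.15  2.22  0.39  1.3 ]
False
lift 29.82 [ 0.4918 -0.4463  0.1619] [ 0.38 -0.49 -3.41] 0.053 [ 1.42  0.51 -0.86  2.13  2.04  0.25  1.41]
s bail 26 [ 0.0017  0.0341 -0.    ] slope z,x per y [-0.095  0.002] [-0.027  0.002]
  rim 212 [] [-0.005  0.002 -0.06 ]
t bail 42 [0.0012 0.0258 0.0009] slope z,x per y [-0.032  0.002] [0.022 0.001]
  rim 123 [] [-0.022  0.023 -0.058]
[True, True, True]
[True, True, True]
[True, True, True]
[ 2.27855079e-01 -8.54432855e-04 -4.30541264e-01  2.35162484e+00
  1.31942722e+00  2.17951437e-01  1.60014821e+00]
```

```bash
cat > s10.py <<'E'
from h import *
p=robot.sense()['tcp_pos']
robot.move_straight(p+[-.01,.02,.17],vel=.25); st('up')
robot.move_straight([.475,-.22,.34],vel=.25,attitude=ori(TP,-.3,pi/2)); st('via')
ap=approach(TP,RA); tgt=lambda x,z,y=-.002: BN+rot(RA)@[x,y-.031,0]+[0,0,z]+.008*ap
robot.move_straight(tgt(-.11,.26),vel=.2,attitude=ori(TP,RA,pi/2)); s=st('P0')
robot.sleep(.2)
for n in('scene','top'):
    f=snap(n,n[0]+'10.png'); w=cloud(f)
    h=(w-BN-rot(RA)@[-.11,-.002,.26])@rot(RA); g=h[(abs(h[...,0])<.03)&(abs(h[...,1]-.02)<.035)&(abs(h[...,2])<.02)]
    if len(g)>5: print(n,'bail',len(g),np.median(g,0).round(4),np.polyfit(g[:,1],g[:,0],1).round(3),np.polyfit(g[:,1],g[:,2],1).round(3))
    g=h[(abs(h[...,0])<.07)&(abs(h[...,1])<.07)&(abs(h[...,2]+.058)<.008)]
    if len(g)>5: print('  rim',len(g),g.min(0).round(3),g.max(0).round(3))
a=cv2.imread('pics/s10.png')[100:260,150:320];b=cv2.imread('pics/t10.png')[100:260,200:370]
cv2.imwrite('pics/v10.png',np.hstack([cv2.resize(a,(400,400),interpolation=2),cv2.resize(b,(400,400),interpolation=2)]))
E
python3 s10.py
```

```text
up 31.69 [ 0.4818 -0.4264  0.3314] [-0.09  1.   -3.82] 0.054 [ 1.86  0.34 -1.37  1.99  0.79  0.39  2.6 ]Traceback (most recent call last):
  File "s10.py", line 4, in <module>
    robot.move_straight([.475,-.22,.34],vel=.25,attitude=ori(TP,-.3,pi/2)); st('via')
    ~~~~~~~~~~~~~~~~~~~^^^^^^^^^^^^^^^^^^^^^^^^^^^^^^^^^^^^^^^^^^^^^^^^^^^
plant.IKError: the arm cannot follow that straight line within its joint ranges
```

Run:
```python
from h import *
c=robot.sense()['joint_pos']
for q in([.482,-.426,.25],[.482,-.426,.2],[.49,-.38,.27],[.49,-.33,.27],[.49,-.33,.31],[.5,-.25,.27],[.49,-.2,.27]):
  for y in(-.55,-.4,-.2):
    j=robot.inverse_kinematics(q,ori(TP,y,pi/2)); print(q,y,None if j is None else (j.round(2),abs(j-c).max().round(2)))
```

```text
[0.482, -0.426, 0.25] -0.55 (array([ 1.68,  0.41, -1.17,  2.09,  1.3 ,  0.29,  2.11]), np.float64(0.51))
[0.482, -0.426, 0.25] -0.4 (array([ 1.75,  0.46, -1.21,  2.07,  0.97,  0.24,  2.61]), np.float64(0.18))
[0.482, -0.426, 0.25] -0.2 (array([ 1.21,  0.27, -0.42,  2.05, -1.  ,  0.38, -1.64]), np.float64(4.24))
[0.482, -0.426, 0.2] -0.55 (array([ 1.63,  0.53, -1.16,  2.14,  1.71,  0.36,  1.76]), np.float64(0.92))
[0.482, -0.426, 0.2] -0.4 (array([ 1.7 ,  0.56, -1.17,  2.12,  1.51,  0.25,  2.12]), np.float64(0.72))
[0.482, -0.426, 0.2] -0.2 None
[0.49, -0.38, 0.27] -0.55 (array([ 1.54,  0.25, -1.04,  2.13,  1.02,  0.21,  2.26]), np.float64(0.34))
[0.49, -0.38, 0.27] -0.4 (array([ 1.76,  0.38, -1.27,  2.1 ,  0.91,  0.24,  2.57]), np.float64(0.15))
[0.49, -0.38, 0.27] -0.2 (array([ 1.15,  0.19, -0.42,  2.09, -0.97,  0.36, -1.74]), np.float64(4.35))
[0.49, -0.33, 0.27] -0.55 (array([ 1.62,  0.23, -1.21,  2.18,  1.2 ,  0.27,  2.  ]), np.float64(0.6))
[0.49, -0.33, 0.27] -0.4 None
[0.49, -0.33, 0.27] -0.2 (array([ 1.25,  0.14, -0.61,  2.16, -0.95,  0.29, -1.82]), np.float64(4.43))
[0.49, -0.33, 0.31] -0.55 (array([ 1.78,  0.17, -1.35,  2.13,  0.78,  0.28,  2.42]), np.float64(0.19))
[0.49, -0.33, 0.31] -0.4 (array([ 0.26,  0.  ,  0.33,  2.18, -0.56,  0.24, -2.46]), np.float64(5.06))
[0.49, -0.33, 0.31] -0.2 (array([-0.  ,  0.02,  0.71,  2.16, -0.96,  0.44, -1.86]), np.float64(4.46))
[0.5, -0.25, 0.27] -0.55 (array([ 1.35,  0.09, -1.07,  2.24,  1.18,  0.26,  1.83]), np.float64(0.77))
[0.5, -0.25, 0.27] -0.4 None
[0.5, -0.25, 0.27] -0.2 (array([ 0.91,  0.05, -0.43,  2.25, -1.01,  0.22, -1.92]), np.float64(4.52))
[0.49, -0.2, 0.27] -0.55 (array([ 1.03, -0.01, -0.84,  2.3 ,  1.11,  0.27,  1.78]), np.float64(0.83))
[0.49, -0.2, 0.27] -0.4 (array([-0.79, -0.19,  0.96,  2.38,  1.22,  0.29,  1.88]), np.float64(2.65))
[0.49, -0.2, 0.27] -0.2 None
```

```bash
cat > s10.py <<'E'
from h import *
def mv(q,att=None,vel=.2):
    try: robot.move_straight(q,vel=vel,attitude=att); st('ok')
    except robot.IKError as e: print('fail',q); return False
    return True
mv([.482,-.42,.25])
o=ori(TP,PA,pi/2)
for q in([.5,-.25,.27],[.5,-.3,.26],[.49,-.2,.27]):
    if not mv(q):
        j=robot.inverse_kinematics(q,o)
        if j is not None and abs(j-robot.sense()['joint_pos']).max()<.6: robot.goto(q,o); st('goto')
c=robot.sense()['joint_pos']
BNP=lambda x,z,yaw: BN+rot(RA)@[x,-.002,0]+rot(yaw)@[0,-.031,0]+[0,0,z]+.008*approach(TP,yaw)
for yaw in(PA,-.4,-.25,RA):
    for x,z in((-.11,.26),(-.1,.23),(-.09,.2),(0,.192),(0,.157)):
        j=robot.inverse_kinematics(BNP(x,z,yaw),ori(TP,yaw,pi/2)); print(yaw,x,z,None if j is None else (j.round(2),abs(j-c).max().round(2)))
E
python3 s10.py
```

```text
ok 32.58 [ 0.4825 -0.4199  0.2502] [-0.06 -0.59 -3.05] 0.051 [ 1.59  0.35 -1.05  2.1   1.2   0.22  2.17]
ok 33.58 [ 0.4995 -0.2518  0.2699] [ 0.62 -1.32 -3.85] 0.049 [ 1.41  0.1  -1.14  2.24  1.2   0.28  1.82]
ok 33.99 [ 0.4992 -0.3024  0.2591] [-0.21  0.61 -3.39] 0.051 [ 1.44  0.19 -1.08  2.21  1.3   0.26  1.82]
ok 34.65 [ 0.4898 -0.2005  0.2702] [-0.17 -1.4  -3.96] 0.052 [ 1.4   0.01 -1.19  2.29  1.13  0.27  1.78]
-0.55 -0.11 0.26 (array([ 0.7 ,  0.15, -1.2 ,  2.27,  1.25,  0.81,  1.21]), np.float64(0.69))
-0.55 -0.1 0.23 (array([ 0.74,  0.35, -1.34,  2.28,  1.43,  1.  ,  1.06]), np.float64(0.72))
-0.55 -0.09 0.2 (array([ 0.67,  0.46, -1.3 ,  2.3 ,  1.53,  1.08,  0.98]), np.float64(0.8))
-0.55 0 0.192 (array([ 0.6 ,  0.59, -1.17,  2.13,  1.6 ,  1.09,  1.08]), np.float64(0.81))
-0.55 0 0.157 (array([ 0.58,  0.68, -1.17,  2.16,  1.69,  1.15,  1.01]), np.float64(0.88))
-0.4 -0.11 0.26 (array([ 0.84,  0.09, -1.23,  2.3 ,  1.29,  0.61,  1.33]), np.float64(0.56))
-0.4 -0.1 0.23 (array([ 0.85,  0.31, -1.36,  2.32,  1.5 ,  0.82,  1.17]), np.float64(0.61))
-0.4 -0.09 0.2 (array([ 0.76,  0.4
[... 469 characters left out ...]
  2.35,  1.71,  0.69,  1.15]), np.float64(0.63))
-0.25 0 0.192 (array([ 0.7 ,  0.5 , -1.11,  2.18,  1.73,  0.74,  1.25]), np.float64(0.7))
-0.25 0 0.157 (array([ 0.7 ,  0.61, -1.13,  2.21,  1.85,  0.83,  1.18]), np.float64(0.72))
-0.1066 -0.11 0.26 (array([ 0.23, -0.02, -0.43,  2.35,  1.25,  0.22,  1.66]), np.float64(1.17))
-0.1066 -0.1 0.23 (array([ 1.03,  0.23, -1.32,  2.34,  1.65,  0.43,  1.36]), np.float64(0.52))
-0.1066 -0.09 0.2 (array([ 0.81,  0.28, -1.11,  2.36,  1.84,  0.47,  1.17]), np.float64(0.7))
-0.1066 0 0.192 (array([ 0.76,  0.49, -1.1 ,  2.19,  1.79,  0.59,  1.35]), np.float64(0.66))
-0.1066 0 0.157 (array([ 0.77,  0.61, -1.14,  2.21,  1.92,  0.7 ,  1.28]), np.float64(0.79))
```

```bash
cat >> h.py <<'E'
BNP=lambda x,z,yaw=RA,y=-.002: BN+rot(RA)@[x,y,0]+rot(yaw)@[0,-.031,0]+[0,0,z]+.008*approach(TP,yaw)
E
cat > s11.py <<'E'
from h import *
for x,z,yaw in((-.11,.26,-.25),(-.10,.225,RA)):
    q=BNP(x,z,yaw);o=ori(TP,yaw,pi/2)
    try: robot.move_straight(q,vel=.15,attitude=o)
    except robot.IKError: print('line fail'); robot.goto(q,o)
    st('at')
robot.sleep(.2)
for n in('scene','top'):
    f=snap(n,n[0]+'11.png'); w=cloud(f)
    h=(w-BN-rot(RA)@[0,-.002,0])@rot(RA); d=h-[-.10,0,.225]
    g=d[(abs(d[...,0])<.03)&(abs(d[...,1]-.02)<.035)&(abs(d[...,2])<.02)]
    if len(g)>5: print(n,'bail',len(g),np.median(g,0).round(4),np.polyfit(g[:,1],g[:,0],1).round(3),np.polyfit(g[:,1],g[:,2],1).round(3))
    g=d[(abs(d[...,0])<.07)&(abs(d[...,1])<.07)&(abs(d[...,2]+.058)<.008)]
    if len(g)>5: print('  rim',len(g),g.min(0).round(3),g.max(0).round(3))
    for lo,hi in((.14,.165),(.165,.185),(.2,.25),(.25,.3),(.31,.35)):
        q=h[(h[...,0]<.05)&(h[...,0]>-.03)&(abs(h[...,1])<.03)&(h[...,2]>=lo)&(h[...,2]<hi)]
        if len(q): print('hook',lo,len(q),np.median(q,0).round(4),q[:,0].min().round(3),q[:,0].max().round(3),q[:,2].min().round(4),q[:,2].max().round(4))
a=cv2.imread('pics/s11.png')[100:260,150:320];b=cv2.imread('pics/t11.png')[100:260,200:370]
cv2.imwrite('pics/v11.png',np.hstack([cv2.resize(a,(400,400),interpolation=2),cv2.resize(b,(400,400),interpolation=2)]))
E
python3 s11.py
```

```text
at 36.18 [0.5149 0.0043 0.2542] [-0.81 -1.03 -3.26] 0.052 [ 1.05  0.07 -1.34  2.32  1.33  0.42  1.47]
at 36.63 [0.5295 0.0034 0.2191] [ 0.73  1.48 -3.74] 0.05 [ 0.99  0.23 -1.28  2.35  1.68  0.43  1.32]
scene bail 103 [0.0026 0.0266 0.0012] [0.011 0.002] [-0.099  0.002]
  rim 252 [-0.057 -0.064 -0.066] [ 0.058  0.061 -0.051]
hook 0.14 51 [0.0062 0.0042 0.1548] -0.008 0.032 0.1475 0.165
hook 0.165 35 [0.027  0.0047 0.1722] -0.015 0.032 0.1651 0.1844
hook 0.2 63 [0.0087 0.0049 0.225 ] -0.004 0.02 0.2012 0.2497
hook 0.25 45 [-0.0063  0.0048  0.266 ] -0.026 0.019 0.2505 0.2996
hook 0.31 189 [0.0009 0.0036 0.3202] -0.024 0.018 0.31 0.3251
top bail 61 [0.0021 0.0213 0.0035] [-0.014  0.003] [-0.015  0.003]
  rim 155 [-0.05  -0.065 -0.066] [ 0.06   0.056 -0.051]
hook 0.14 20 [0.0149 0.0022 0.1569] -0.002 0.028 0.1526 0.1612
hook 0.165 9 [-0.0072  0.0018  0.1741] -0.013 0.03 0.1675 0.1837
hook 0.2 3 [ 0.006  -0.0004  0.239 ] 0.001 0.017 0.2159 0.2449
hook 0.25 2 [-0.0146 -0.0003  0.2871] -0.019 -0.01 0.2787 0.2954
hook 0.31 115 [-0.0022  0.0019  0.3222] -0.024 0.018 0.3105 0.3295
```

View pics/v11.png

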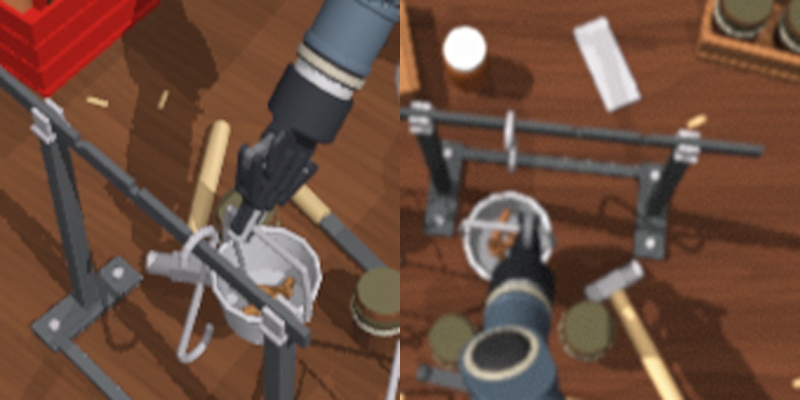

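The pail hangs level in the gripper in front of the hook. Its bail is at (495,225) in the top crop, and the hook's lower curl opens toward it at (195,345) in the scene crop. Next I pass the bail over the tip and lower it.

```bash
cat > s12.py <<'E'
from h import *
Y=.003
robot.move_straight(BNP(-.06,.194,y=Y),vel=.1); robot.sleep(.3)
print(robot.move_straight(BNP(.005,.194,y=Y),vel=.06,contact_N=5)); s=st('over'); print(s['tcp_pos']-BNP(.005,.194,y=Y))
robot.sleep(.2)
for n in('scene','top'):
    f=snap(n,n[0]+'12.png'); w=cloud(f); h=(w-BN-rot(RA)@[0,-.002,0])@rot(RA); 
    for a,lo,hi in(('tip',.14,.187),('crown',.31,.35)):
        q=h[(abs(h[...,0])<.05)&(abs(h[...,1]-.003)<.01)&(h[...,2]>=lo)&(h[...,2]<hi)]
        if len(q): print(n,a,len(q),q[:,0].min().round(3),q[:,0].max().round(3),q[:,2].max().round(4))
    g=h[(abs(h[...,0]-.006)<.015)&(abs(h[...,1]-.03)<.017)&(abs(h[...,2]-.194)<.012)]; 
    if len(g): print(n,'bail',len(g),np.median(g,0).round(4))
a=cv2.imread('pics/s12.png')[140:260,190:310]
cv2.imwrite('pics/v12.png',cv2.resize(a,(600,600),interpolation=2))
E
python3 s12.py
```

```text
False
over 39.12 [ 0.6341 -0.0023  0.1881] [-0.49  0.39 -4.52] 0.048 [ 0.77  0.51 -1.13  2.18  1.78  0.62  1.37]
[-0.00040717  0.00011984 -0.00013858]
scene tip 78 -0.014 0.033 0.1864
scene crown 93 -0.024 0.016 0.3263
scene bail 46 [0.007  0.0303 0.1956]
top tip 20 -0.012 0.03 0.1839
top crown 56 -0.025 0.016 0.3279
top bail 27 [0.0071 0.0316 0.1956]
```

View pics/v12.png

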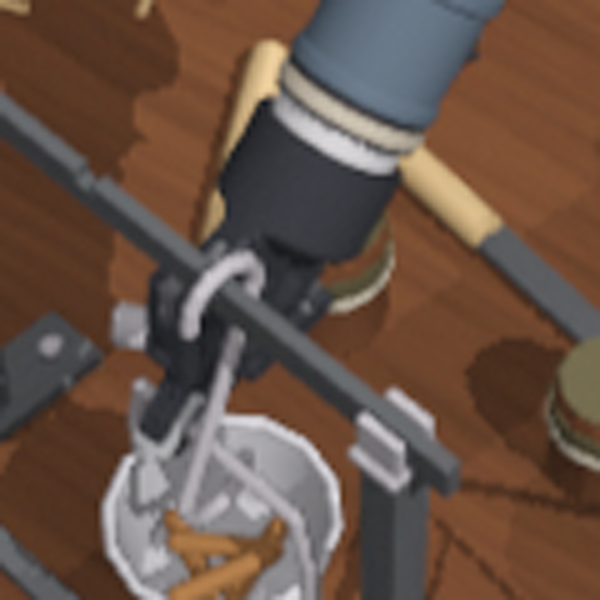

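The bail, at about (225,440), lies between the hook's shank and its free limb, with the lower curl over the pail's mouth. Lower it and let go.

```bash
cat > s13.py <<'E'
from h import *
Y=.003
hit=robot.move_straight(BNP(.007,.1545,y=Y),vel=.03,contact_N=2.5); s=st('down'); print(hit,s['tcp_pos'][2]-BNP(0,0)[2])
robot.sleep(.2); st('rest')
E
python3 s13.py
```

```text
down 40.51 [ 0.6362 -0.0027  0.1519] [ 0.4  -0.57  2.14] 0.053 [ 0.73  0.6  -1.1   2.2   1.91  0.68  1.27]
True 0.15772027204788913
rest 40.71 [ 0.6357 -0.003   0.1516] [-0.05 -0.24  3.83] 0.051 [ 0.73  0.6  -1.1   2.2   1.91  0.68  1.27]
```

```bash
cat > s14.py <<'E'
from h import *
robot.grip(.3); robot.sleep(.3); st('open')
p=robot.sense()['tcp_pos']
try: robot.move_straight(p-.12*approach(TP,RA),vel=.1)
except robot.IKError: print('fail'); robot.move_straight(p-.08*approach(TP,RA),vel=.1)
st('back'); robot.sleep(1.0)
for n in('scene','top'):
    f=snap(n,n[0]+'14.png'); w=cloud(f); h=(w-BN-rot(RA)@[0,-.002,0])@rot(RA)
    g=h[(abs(h[...,0]-.006)<.02)&(abs(h[...,1]-.03)<.015)&(abs(h[...,2]-.157)<.02)]; g2=h[(abs(h[...,0]-.006)<.02)&(abs(h[...,1]+.03)<.015)&(abs(h[...,2]-.157)<.02)]
    for k in(g,g2): print(n,'bail',len(k),np.median(k,0).round(4) if len(k) else '')
    q=h[(abs(h[...,0])<.05)&(abs(h[...,1]-.003)<.01)&(h[...,2]>=.31)&(h[...,2]<.35)]; print('crown zmax',q[:,2].max().round(4),q[:,0].min().round(3),q[:,0].max().round(3))
a=cv2.imread('pics/s14.png')[120:260,180:320]
cv2.imwrite('pics/v14.png',cv2.resize(a,(600,600),interpolation=2))
E
python3 s14.py
```

```text
open 41.35 [ 0.6348 -0.0033  0.1505] [ 0.42 -0.38  0.28] 0.299 [ 0.73  0.6  -1.1   2.2   1.91  0.68  1.27]
back 42.7 [0.5526 0.0055 0.2372] [-0.18 -0.22  0.93] 0.298 [ 0.97  0.23 -1.26  2.28  1.54  0.43  1.48]
scene bail 38 [0.0046 0.0299 0.1594]
scene bail 32 [ 0.0043 -0.0309  0.1591]
crown zmax 0.3255 -0.024 0.017
top bail 23 [0.0041 0.0294 0.1629]
top bail 24 [ 0.0038 -0.0288  0.1616]
crown zmax 0.3278 -0.024 0.016
```

View pics/v14.png

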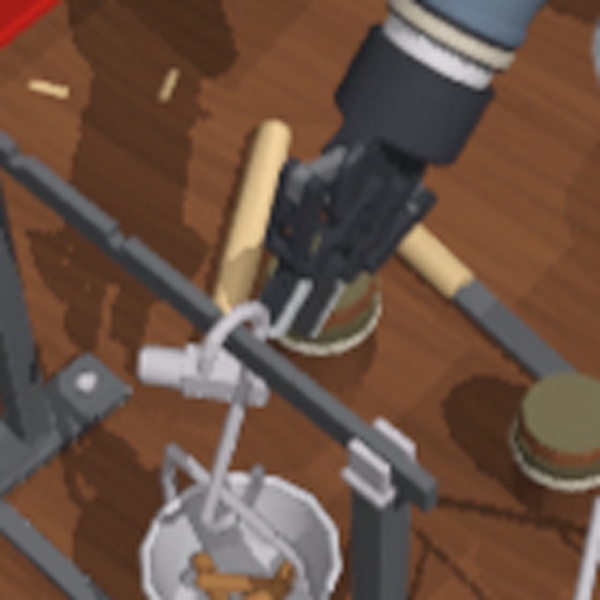

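The pail hangs level on the hook's lower curl at (215,510). The crown at (235,325) is down in the notch, and the gripper is clear.

```bash
python3 -c "
from h import *
robot.sleep(1.5); print(robot.close_job())"
```

```text
the job is handed in; nothing more can be done
None
```

The long hook sits in the bar's left notch and the pail hangs level and free from its lower curl; the job was handed in at about 45 s of the 72 s allowed, and the verdict was not returned.

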